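# Press the row of sole caps home

### The job

Run the fingertips along the row of four orange caps on the upturned boot sole, from the heel to the toe, gently pressing each cap fully home as you come to it. From the first cap to the last, keep the fingertips low, no more than 30 mm above the sole. Do not pull any cap out, and leave the loose things on and around the stand where they are.

Things in the scene. Friction and masses are not known exactly. Their poses are not given: they have to be found in the camera images.
- sole (a point): Centre of the sole's flat top surface, on a navy ski-boot shell clamped upside down (sole up, level, about 180 mm above the table) in a fixed stand: steel base plate 370 x 200 mm, two green posts with aluminium clamp blocks at toe and heel. Sole 284 mm long, 86 mm wide at the black forefoot, 72 mm at the black heel, navy arch between. x points to the toe (the wider, longer black pad), z up. The clamp block tops lie 8 mm below the sole; tread ribs rise 2 mm.
- cap1_top (a point): Crown of the first, nearest the heel, of four orange mushroom-headed screw-hole caps in a gently curved row along the sole; head 18 mm across and 3 mm high with a flat 10 mm crown, on a grey 8 mm stem, started by hand so its rim stands about 5 to 7 mm proud of the sole. Lies at x, y = -78, 10 mm in the sole's frame. The crown is 3 mm above the sole when the cap is home; the point moves with the cap, z up.
- cap2_top (a point): Crown of the second from the heel, of four orange mushroom-headed screw-hole caps in a gently curved row along the sole; head 18 mm across and 3 mm high with a flat 10 mm crown, on a grey 8 mm stem, started by hand so its rim stands about 5 to 7 mm proud of the sole. Lies at x, y = -26, -6 mm in the sole's frame. The crown is 3 mm above the sole when the cap is home; the point moves with the cap, z up.
- cap3_top (a point): Crown of the third from the heel, of four orange mushroom-headed screw-hole caps in a gently curved row along the sole; head 18 mm across and 3 mm high with a flat 10 mm crown, on a grey 8 mm stem, started by hand so its rim stands about 5 to 7 mm proud of the sole. Lies at x, y = 26, -8 mm in the sole's frame. The crown is 3 mm above the sole when the cap is home; the point moves with the cap, z up.
- cap4_top (a point): Crown of the last, nearest the toe, of four orange mushroom-headed screw-hole caps in a gently curved row along the sole; head 18 mm across and 3 mm high with a flat 10 mm crown, on a grey 8 mm stem, started by hand so its rim stands about 5 to 7 mm proud of the sole. Lies at x, y = 78, 6 mm in the sole's frame. The crown is 3 mm above the sole when the cap is home; the point moves with the cap, z up.
- cap1 (a joint): Joint of the cap numbered 1 from the heel: 0 = rim 6 mm above the sole, grows as the cap is pressed, 0.006 = fully home (hard stop); negative = being pulled out. Starts between -0.001 and 0.0015 and stays where it is left; sliding it takes a push of about 4 N.
- cap2 (a joint): Joint of the cap numbered 2 from the heel: 0 = rim 6 mm above the sole, grows as the cap is pressed, 0.006 = fully home (hard stop); negative = being pulled out. Starts between -0.001 and 0.0015 and stays where it is left; sliding it takes a push of about 4 N.
- cap3 (a joint): Joint of the cap numbered 3 from the heel: 0 = rim 6 mm above the sole, grows as the cap is pressed, 0.006 = fully home (hard stop); negative = being pulled out. Starts between -0.001 and 0.0015 and stays where it is left; sliding it takes a push of about 4 N.
- cap4 (a joint): Joint of the cap numbered 4 from the heel: 0 = rim 6 mm above the sole, grows as the cap is pressed, 0.006 = fully home (hard stop); negative = being pulled out. Starts between -0.001 and 0.0015 and stays where it is left; sliding it takes a push of about 4 N.
- cap_tray: Blue tray of spare orange caps, 70 x 50 x 25 mm, loose on the stand's base plate beside the boot; leave alone. Origin: centre of underside.
- socket: Steel driver socket, 20 mm across, 28 mm high, standing loose on the clamp block at the toe, its top 20 mm above the sole; leave alone. Origin: centre of underside.
- heel_block: Spare black heel pad, 60 x 55 x 22 mm, loose on the base plate; leave alone. Origin: centre of underside.
- screw_tub: Navy round tub of screws, 136 mm across, 55 mm high, loose on the table; leave alone. Origin: centre of underside.
- primer: White bottle, red cap, 56 mm across, 130 mm high; leave alone. Origin: centre of underside.
- cup: Green plastic cup, 70 mm across, 85 mm high; leave alone. Origin: centre of underside.
- driver: Red-handled screwdriver lying on the table; leave alone.

How it is judged (in metres and radians):
On the way, in this order (a step that is already met when the one before it is completed fails the run):
1. cap 1 from the heel is pressed home, before any cap after it (value of joint cap1 above 0.0045 m).
2. cap 2 from the heel is pressed home, before any cap after it (value of joint cap2 above 0.0045 m).
3. cap 3 from the heel is pressed home, before any cap after it (value of joint cap3 above 0.0045 m).
4. cap 4 from the heel is pressed home, before any cap after it (value of joint cap4 above 0.0045 m).
At the end, for the whole second after the job is handed in: All four caps stand with the rim no more than 1.5 mm above the sole (joint above 0.0045) and every loose thing is within 20 mm of where it started (value of joint each of cap1, cap2, cap3, cap4 above 0.0045 m and distance of each of cap_tray, socket, heel_block, screw_tub, primer, cup, driver from where it was at the start of the episode below 0.02 m); the robot touches nothing.
It fails at once if a cap is pulled out (rim more than 9 mm above the sole) (value of joint any of cap1, cap2, cap3, cap4 below -0.003 m).
It fails at once if between the first cap and the last the fingertips rise more than about 35 mm above the sole (grasp point more than 55 mm above it) (value of joint cap1 above 0.0045 m and value of joint cap4 below 0.0045 m and z of the grasp point in the frame of sole above 0.055 m).
It fails at once if the boot, stand or a cap is pressed or struck with more than 40 N (contact force between any of the fingers, the arm and fixture above 40 N).
It fails at once if a loose thing is moved or lifted by more than 20 mm (distance of any of cap_tray, socket, heel_block, screw_tub, primer, cup, driver from where it was at the start of the episode above 0.02 m).
It also fails if it takes over 42 s, if anything falls off the work surface, if the arm or the gripper's body presses on something with over 40 N, if the wrist force passes 120 N, or if a joint passes its speed limit or range.

### The arm

A 6-joint arm with a two-finger parallel gripper is mounted at the origin on the work surface. World frame = base frame: x ahead of the robot, y to its left, z up, the work surface at z = 0. Lengths are in m, angles in degrees, forces in N, time in s.
With the tool pointing down it reaches from about 0.375 to 0.925 m from the base axis. Payload 5.7 kg.
Tool frame: the origin (TCP) lies between the finger pads; the fingertips stand 17 mm ahead of it and the grasp point (between the pads) lies 2 mm behind it (arm.nose_length is the distance from the TCP to the fingertips, in m); z points along the fingers, y is the line along which they close (so a half turn about z gives the same grasp; the last joint's range is limited). The gripper opens to 85 mm and grips with 20 to 120 N. Pads are 22 mm wide; open, the fingers measure 114 mm over their backs; the gripper's body (76 mm by 85 mm) begins 54 mm behind the grasp point. The pads swing forward as they close: fully open they stand 13 mm farther back than shut.
Start: joints at [-72.37, 20.558, 86.54, -0, 72.909, -6.595], TCP at [0.246, -0.547, 0.248] pointing down, gripper open.
Joint ranges: [-170.27, 170.27], [-57.76, 135], [12.27, 136.19], [-55.21, 235.2], [11.17, 155.16], [-170.74, 170.74]. Speed limits (degrees/s): [136.94, 136.94, 180, 180, 180, 180].

### API

Orientations are given as [roll, pitch, yaw] about the fixed x, y, z axes, in that order (R = Rz(yaw) Ry(pitch) Rx(roll)).
In Python, from rig import sensors, eyes, arm gives the robot as it stands. The module is installed in compiled form; this text tells all that it offers.
- The arm moves only by the tool carry_out, never from a script. Its argument "plan" is a list of rows, each an object with "claw": the opening, from -1 (shut) to 1 (fully open); "offset": the shift along the tool's x, y, z in units of 0.3 m (1.0 is 0.3 m), a list of three; "rot": the turn, a rotation vector about the tool's x, y, z in units of 90 degrees (1.0 is 90 degrees), a list of three. A call has 1 to 12 rows; each row is the pose to reach, as a shift and turn from the pose commanded when the call began, along the tool's axes at that moment; what a row does not reach only later rows make up. A row lasts 1/10 s, in which the tool goes at most 50 mm and 8.59 degrees, less where a joint would pass 70% of its speed; a pose out of reach is approached as far as the arm can. A call with a number of a shift or a turn outside -1 to 1 is refused whole. A call with a gripper value outside its range is refused whole. The fingers move at their own pace and stop on an object; the grip force is fixed at half the most. Time passes only in rows, so rows that repeat a pose let the fingers close. It gives the time, the measured TCP pose, the force, the opening and the grip force at its end, in the units of the state.
- sensors.observe(): the state, without advancing time (a new reading comes with each control period).
- eyes.grab_frame(name): name is "scene" or "side" or "wrist"; returns a dict with "pixels" (400x640x3 uint8, blue, green, red), "z_map" (400x640 float32, m along the optical axis (not along the pixel's ray), 0 where there is no reading), "K" (3x3 intrinsics, pixels), "dist" ([k1, k2, p1, p2, k3] as OpenCV has them; the pictures are not rectified), "origin" and "orientation" of the camera in the world; the wrist camera has in their place "T_tool_cam" (4x4, takes a point from camera to tool coordinates, whose origin is the TCP and whose axes are the flange's). Camera axes: x right, y up, looking along -z (the intrinsics and any distortion apply to the point x, -y, -z); pixel columns grow to the right and rows downward; lengths in m; the calibration is good to about 2 mm. A picture is of the moment at which its call begins: read the wrist's pose just before it.
- arm.job_done(): hands the job in; it is judged then, once.
The state is a dict: "time_s": time; "joint_pos": joint angles; "qd": joint speeds; "tau": joint torques, N m; "tool_pos": TCP position; "tcp_rot": TCP orientation; "wrist_force": force on the tool from outside, world axes, zero at the start; "ft_torque": the same for the moment, N m; "gripper_width": finger opening in m; "grasp_force": force on a finger pad.
Only numpy, scipy, OpenCV 4.12 (cv2) and the standard library are available. Lean on these libraries where they do the work, as an engineer would, in place of code of your own. Each camera call takes 0.05 s, during which the arm holds its last target. There are 200 camera calls.

## Working session

There is one attempt and no reset: what is moved stays moved. The work goes in short steps, Python scripts to look and compute and a tool call to move; the robot and the scene stay as the last step left them, time stands still between calls to the robot, and variables do not carry over. Pictures are saved under pics/ and viewed, at most 10 in all, crops included, and the job is handed in when it is done.

Besides the shell and the picture viewer there is one more tool, called after "Call:" as name([rows], argument=value, ...), one row to a line, values as JSON. carry_out: Moves the arm, as the interface text tells. Shifts and turns lie within -1 to 1; 1 stands for 0.3 m of shift or 90 degrees of turn. Its arguments: {"type":"object","properties":{"plan":{"type":"array","items":{"type":"object","properties":{"claw":{"type":"number"},"offset":{"type":"array","items":{"type":"number"}},"rot":{"type":"array","items":{"type":"number"}}}}}},"required":["plan"]}

```bash
mkdir -p pics
cat > h.py <<'E'
import numpy as np, cv2
from rig import sensors, eyes, arm
from scipy.spatial.transform import Rotation as R
def world(f, st=None):
    z=f["z_map"]; h,w=z.shape
    u,v=np.meshgrid(np.arange(w),np.arange(h))
    p=cv2.undistortPoints(np.stack([u,v],-1).reshape(-1,1,2).astype(np.float64),np.array(f["K"]),np.array(f["dist"])).reshape(h,w,2)
    P=np.stack([p[...,0]*z,-p[...,1]*z,-z],-1)
    if "T_tool_cam" in f:
        T=np.array(f["T_tool_cam"]); P=P@T[:3,:3].T+T[:3,3]
        return P@R.from_euler('xyz',st["tcp_rot"],degrees=True).as_matrix().T+np.array(st["tool_pos"])
    o=np.array(f["orientation"])
    M=o if o.shape==(3,3) else R.from_euler('xyz',o,degrees=True).as_matrix()
    return P@M.T+np.array(f["origin"])
def orange(f):
    hsv=cv2.cvtColor(f["pixels"],cv2.COLOR_BGR2HSV)
    return cv2.inRange(hsv,(6,150,120),(20,255,255))
def blobs(f,st=None,zmin=0.1):
    P=world(f,st); m=orange(f)
    n,l,s,c=cv2.connectedComponentsWithStats(m)
    for i in range(1,n):
        if s[i,4]<15: continue
        k=(l==i)&(f["z_map"]>0)
        if k.sum()<5: continue
        q=P[k]; print(c[i].round(1),s[i,4],"med",np.median(q,0).round(4),"ztop",np.percentile(q[:,2],90).round(4))
E
python3 - <<'E'
from h import *
st=sensors.observe(); print(st)
for n in("scene","side"):
    f=eyes.grab_frame(n); cv2.imwrite(f"pics/{n}0.png",f["pixels"]); print(n,f["origin"],f["orientation"]); blobs(f)
E
```

```text
{'time_s': 0.0, 'joint_pos': array([-7.23698762e+01,  2.05992315e+01,  8.66004783e+01,  3.24713059e-04,
        7.29067258e+01, -6.59495148e+00]), 'qd': array([ 0.06986234,  0.09642163, -0.02189723, -0.01549025,  0.00197067,
        0.03866503]), 'tau': array([-1.31822071e-03, -5.27620411e+01, -2.78622097e+01, -3.87489899e-04,
        1.32874792e-02, -5.18532102e-05]), 'tool_pos': array([ 0.24598706, -0.54654128,  0.24743017]), 'tcp_rot': array([-1.79894304e+02, -1.25322255e-02,  2.42249679e+01]), 'wrist_force': array([-0.69278014,  0.99176659, -0.00921158]), 'ft_torque': array([ 0.02690249, -0.06644232,  0.01200659]), 'grasp_force': 0.0, 'gripper_width': 0.08544587896397159}
scene [ 0.99037681 -0.73038362  1.02759408] [43.2288236  -0.15172193 30.91072273]
[113.2  51.4] 377 med [-0.6345  0.3533  0.1215] ztop 0.1246
[386.7  57.1] 313 med [ 0.2146  1.2    -0.0848] ztop -0.0804
[103.2  48.6] 20 med [-0.5475  0.2034  0.1976] ztop 0.2009
[96.4 89.7] 416 med [-0.4493  0.0541  0.1206] ztop 0.1234
[79.1 63.1] 34 med [-0.6758  0.1657  0.1209] ztop 0.124
[79.4 82.3] 27 med [-0.5563  0.0623  0.
[... 1358 characters left out ...]
 19 med [-0.5503  0.453   0.1928] ztop 0.1942
[487.9 292.6] 12269 med [ 1.4473  0.294  -0.7501] ztop -0.7397
[ 21.6 171.1] 17 med [-0.5544  0.2094  0.1927] ztop 0.1944
[318.9 191.6] 17 med [ 0.5363 -0.0364  0.1837] ztop 0.1871
[ 84.2 200. ] 323 med [-1.1092  1.6545 -0.7563] ztop -0.7466
[347.  198.7] 18 med [ 0.6253 -0.0914  0.1842] ztop 0.188
[363.5 198.8] 20 med [ 0.6795 -0.0971  0.184 ] ztop 0.1877
[316.6 212. ] 46 med [ 0.5229 -0.0862  0.1363] ztop 0.1451
[434.4 250. ] 105 med [ 0.8831 -0.2479  0.076 ] ztop 0.0843
[348.6 248.6] 32 med [ 0.6243 -0.1608  0.0339] ztop 0.0359
[421.  255.9] 145 med [ 0.8355 -0.2773  0.0746] ztop 0.0818
[438.8 263.9] 98 med [ 0.8844 -0.2974  0.0633] ztop 0.073
```

View pictures.

Run:
```python
from h import *
L=np.array([[-78,10],[-26,-6],[26,-8],[78,6]])/1e3
for W in (np.array([[.5358,-.036],[.5777,-.0712],[.6246,-.0918],[.678,-.0985]]),):
  for l in (L,L[::-1]):
    a,b=l-l.mean(0),W-W.mean(0)
    th=np.arctan2((a[:,0]*b[:,1]-a[:,1]*b[:,0]).sum(),(a*b).sum())
    M=np.array([[np.cos(th),-np.sin(th)],[np.sin(th),np.cos(th)]])
    t=W.mean(0)-M@l.mean(0); f=l@M.T+t
    print(np.degrees(th),t,f.round(4).tolist(),(f-W).round(4).tolist())
a=cv2.imread("pics/scene0.png")[120:320,220:460]; cv2.imwrite("pics/sc.png",cv2.resize(a,(720,600),interpolation=cv2.INTER_CUBIC))
```

```text
-22.180134019798736 [ 0.60383624 -0.074838  ] [[0.5354, -0.0361], [0.5775, -0.0706], [0.6249, -0.0921], [0.6783, -0.0987]] [[-0.0004, -0.0001], [-0.0002, 0.0006], [0.0003, -0.0003], [0.0003, -0.0002]]
157.8126966857719 [ 0.60421382 -0.07391202] [[0.5297, -0.05], [0.5832, -0.0567], [0.6306, -0.0782], [0.6727, -0.1126]] [[-0.0061, -0.014], [0.0055, 0.0145], [0.006, 0.0136], [-0.0053, -0.0141]]
```

View pics/sc.png

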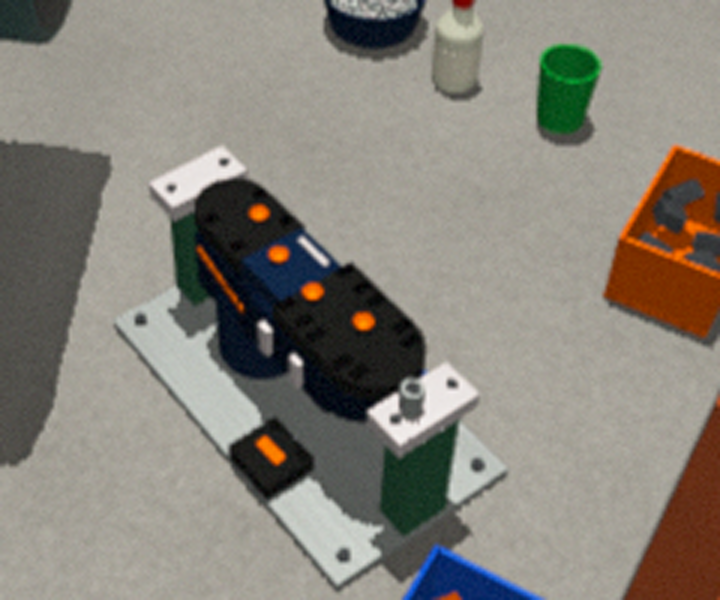

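The picture shows the heel end at upper left, with cap 1 at about (258,213). The toe end, with the socket at (410,395), is at lower right. That matches the fit, which has residuals under 1 mm and a yaw of −22°. Next I shut the claw and approach.

Call:
carry_out([
  {"claw": -1,"offset": [0.13,-0.09,-0.05],"rot": [0,0,0]},
  {"claw": -1,"offset": [0.26,-0.18,-0.05],"rot": [0,0,0]},
  {"claw": -1,"offset": [0.39,-0.28,-0.05],"rot": [0,0,0]},
  {"claw": -1,"offset": [0.52,-0.38,-0.05],"rot": [0,0,0]},
  {"claw": -1,"offset": [0.65,-0.47,-0.05],"rot": [0,0,0]},
  {"claw": -1,"offset": [0.73,-0.53,-0.05],"rot": [0,0,0]},
  {"claw": -1,"offset": [0.73,-0.53,-0.05],"rot": [0,0,0]},
])

```text
time_s: 0.8
tool_pos: [0.3815, -0.3085, 0.263]
tcp_rot: [-179.9, -0.0, 24.4]
wrist_force: [-0.4, -0.7, 0.6]
gripper_width: -0.0
grasp_force: 0.0
```

```bash
cat >> h.py <<'E'
CAPS=np.array([[.5354,-.0361],[.5775,-.0706],[.6249,-.0921],[.6783,-.0987]])
def off(x,y,z):
    st=sensors.observe(); d=np.array([x,y,z])-st["tool_pos"]
    M=R.from_euler('xyz',st["tcp_rot"],degrees=True).as_matrix()
    print(round(st["time_s"],2),st["tool_pos"].round(4),st["tcp_rot"].round(2),st["wrist_force"].round(2),"off",(M.T@d/0.3).round(4))
E
python3 - <<'E'
from h import *
st=sensors.observe(); f=eyes.grab_frame("wrist"); P=world(f,st)
print(arm.nose_length); blobs(f,st); cv2.imwrite("pics/w1.png",f["pixels"])
off(*CAPS[0],.235)
E
```

```text
0.017
0.85 [ 0.381  -0.3106  0.2631] [-1.7996e+02  1.0000e-02  2.4420e+01] [ 0.84 -1.75 -0.79] off [ 0.8468 -0.6202  0.094 ]
```

View pics/w1.png

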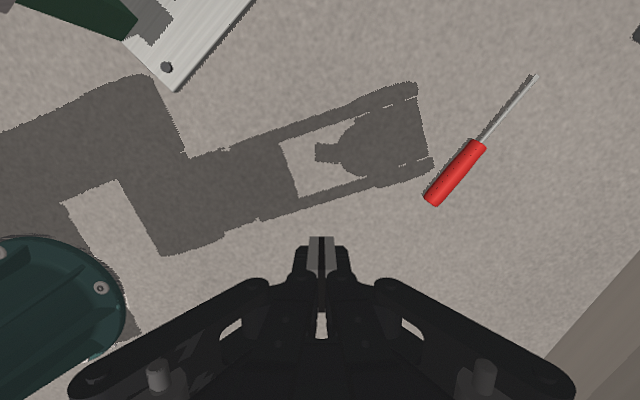

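The wrist view shows the shut fingertips at (321,240), the screwdriver at (455,170) and a base plate corner at (170,70). The way ahead is clear. I stop short of cap 1 for a closer look.

Call:
carry_out([
  {"claw": -1,"offset": [0.13,-0.095,0],"rot": [0,0,0]},
  {"claw": -1,"offset": [0.26,-0.19,0],"rot": [0,0,0]},
  {"claw": -1,"offset": [0.39,-0.285,0],"rot": [0,0,0]},
  {"claw": -1,"offset": [0.52,-0.38,0],"rot": [0,0,0]},
  {"claw": -1,"offset": [0.6,-0.44,0],"rot": [0,0,0]},
  {"claw": -1,"offset": [0.6,-0.44,0],"rot": [0,0,0]},
  {"claw": -1,"offset": [0.6,-0.44,0],"rot": [0,0,0]},
])

```text
time_s: 1.55
tool_pos: [0.4907, -0.1189, 0.263]
tcp_rot: [180.0, 0.1, 24.3]
wrist_force: [-0.4, 0.3, -0.3]
gripper_width: 0.0003
grasp_force: 0.0
```

Run:
```python
from h import *
st=sensors.observe(); f=eyes.grab_frame("wrist"); P=world(f,st)
blobs(f,st); cv2.imwrite("pics/w2.png",f["pixels"])
off(*CAPS[0],.225)
```

```text
[367.4  15.8] 742 med [ 0.6248 -0.09    0.1877] ztop 0.189
[306.2  75.3] 591 med [ 0.5779 -0.0687  0.1881] ztop 0.1893
[400.2  87.1] 286 med [ 0.6255 -0.1603  0.0358] ztop 0.0367
[236.5 113. ] 559 med [ 0.5362 -0.0342  0.1872] ztop 0.1885
[297.5 152.4] 147 med [ 0.5207 -0.0819  0.1425] ztop 0.1524
1.6 [ 0.4903 -0.1194  0.263 ] [1.7998e+02 6.0000e-02 2.4200e+01] [-0.26 -0.08 -0.73] off [ 0.251  -0.1916  0.1265]
```

View pics/w2.png

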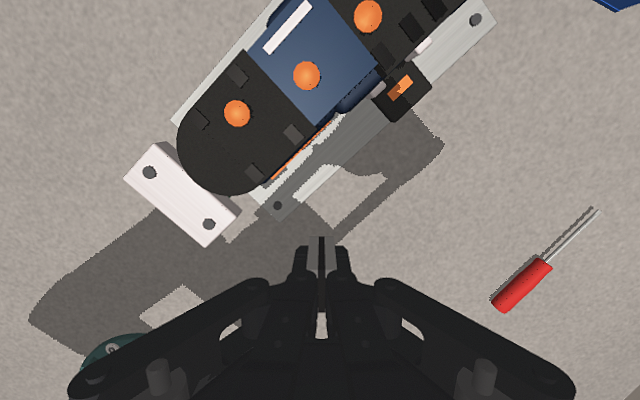

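The wrist view shows caps 1 to 3 at (236,113), (306,75) and (367,16). Their positions agree with the scene camera to 2 mm, and the crowns are about 8–9 mm above the sole. I move over cap 1.

Call:
carry_out([
  {"claw": -1,"offset": [0.13,-0.1,0],"rot": [0,0,0]},
  {"claw": -1,"offset": [0.252,-0.193,0],"rot": [0,0,0]},
  {"claw": -1,"offset": [0.252,-0.193,0],"rot": [0,0,0]},
  {"claw": -1,"offset": [0.252,-0.193,0.08],"rot": [0,0,0]},
  {"claw": -1,"offset": [0.252,-0.193,0.13],"rot": [0,0,0]},
  {"claw": -1,"offset": [0.252,-0.193,0.15],"rot": [0,0,0]},
  {"claw": -1,"offset": [0.252,-0.193,0.15],"rot": [0,0,0]},
  {"claw": -1,"offset": [0.252,-0.193,0.15],"rot": [0,0,0]},
])

```text
time_s: 2.4
tool_pos: [0.536, -0.0354, 0.2188]
tcp_rot: [180.0, -0.0, 24.1]
wrist_force: [-0.5, 0.3, 0.1]
gripper_width: -0.0002
grasp_force: 0.0
```

Run:
```python
from h import *
off(*(CAPS[0]+[0,.001]),.205)
```

```text
2.4 [ 0.536  -0.0354  0.2188] [ 1.7997e+02 -2.0000e-02  2.4150e+01] [-0.5   0.28  0.06] off [-0.0014 -0.0017  0.0462]
```

Call:
carry_out([
  {"claw": -1,"offset": [0,0,0.015],"rot": [0,0,0]},
  {"claw": -1,"offset": [0,0,0.03],"rot": [0,0,0]},
  {"claw": -1,"offset": [0,0,0.035],"rot": [0,0,0]},
  {"claw": -1,"offset": [0,0,0.039],"rot": [0,0,0]},
  {"claw": -1,"offset": [0,0,0.043],"rot": [0,0,0]},
  {"claw": -1,"offset": [0,0,0.047],"rot": [0,0,0]},
  {"claw": -1,"offset": [0,0,0.05],"rot": [0,0,0]},
  {"claw": -1,"offset": [0,0,0.05],"rot": [0,0,0]},
  {"claw": -1,"offset": [0,0,0.05],"rot": [0,0,0]},
])

```text
time_s: 3.3
tool_pos: [0.5359, -0.0341, 0.2035]
tcp_rot: [-180.0, -0.0, 24.2]
wrist_force: [-1.7, 0.2, 3.2]
gripper_width: 0.0
grasp_force: 1.6
```

Call:
carry_out([
  {"claw": -1,"offset": [0,0,0.003],"rot": [0,0,0]},
  {"claw": -1,"offset": [0,0,0.006],"rot": [0,0,0]},
  {"claw": -1,"offset": [0,0,0.008],"rot": [0,0,0]},
  {"claw": -1,"offset": [0,0,0.01],"rot": [0,0,0]},
  {"claw": -1,"offset": [0,0,0.01],"rot": [0,0,0]},
])

```text
time_s: 3.8
tool_pos: [0.5359, -0.0342, 0.2002]
tcp_rot: [-180.0, -0.0, 24.2]
wrist_force: [-1.4, 0.5, 3.0]
gripper_width: 0.0003
grasp_force: 1.4
```

Call:
carry_out([
  {"claw": -1,"offset": [0,0,0.001],"rot": [0,0,0]},
  {"claw": -1,"offset": [0,0,0.002],"rot": [0,0,0]},
  {"claw": -1,"offset": [0,0,0.003],"rot": [0,0,0]},
  {"claw": -1,"offset": [0,0,0.003],"rot": [0,0,0]},
])

```text
time_s: 4.2
tool_pos: [0.5359, -0.0342, 0.2]
tcp_rot: [180.0, -0.0, 24.2]
wrist_force: [-2.7, 1.7, 8.7]
gripper_width: 0.0001
grasp_force: 4.1
```

Cap 1 hit its hard stop at 8.7 N with TCP z at 0.200. I lift 15 mm.

Call:
carry_out([
  {"claw": -1,"offset": [0,0,-0.02],"rot": [0,0,0]},
  {"claw": -1,"offset": [0,0,-0.05],"rot": [0,0,0]},
  {"claw": -1,"offset": [0,0,-0.05],"rot": [0,0,0]},
])

```text
time_s: 4.5
tool_pos: [0.5367, -0.0345, 0.2156]
tcp_rot: [179.9, -0.1, 24.2]
wrist_force: [0.1, 0.2, -0.2]
gripper_width: 0.0003
grasp_force: 0.0
```

Run:
```python
from h import *
for i in (1,2,3): off(*(CAPS[i]+[0,.001]),.215)
```

```text
4.5 [ 0.5367 -0.0345  0.2156] [ 1.7993e+02 -1.0000e-01  2.4230e+01] [ 0.15  0.21 -0.16] off [0.0761 0.1626 0.0023]
4.5 [ 0.5367 -0.0345  0.2156] [ 1.7993e+02 -1.0000e-01  2.4230e+01] [ 0.15  0.21 -0.16] off [0.1907 0.2928 0.0027]
4.5 [ 0.5367 -0.0345  0.2156] [ 1.7993e+02 -1.0000e-01  2.4230e+01] [ 0.15  0.21 -0.16] off [0.344  0.3859 0.0031]
```

Call:
carry_out([
  {"claw": -1,"offset": [0.038,0.081,0],"rot": [0,0,0]},
  {"claw": -1,"offset": [0.076,0.163,0],"rot": [0,0,0]},
  {"claw": -1,"offset": [0.076,0.163,0],"rot": [0,0,0]},
  {"claw": -1,"offset": [0.076,0.163,0.015],"rot": [0,0,0]},
  {"claw": -1,"offset": [0.076,0.163,0.022],"rot": [0,0,0]},
  {"claw": -1,"offset": [0.076,0.163,0.028],"rot": [0,0,0]},
  {"claw": -1,"offset": [0.076,0.163,0.033],"rot": [0,0,0]},
  {"claw": -1,"offset": [0.076,0.163,0.038],"rot": [0,0,0]},
  {"claw": -1,"offset": [0.076,0.163,0.043],"rot": [0,0,0]},
  {"claw": -1,"offset": [0.076,0.163,0.047],"rot": [0,0,0]},
  {"claw": -1,"offset": [0.076,0.163,0.05],"rot": [0,0,0]},
  {"claw": -1,"offset": [0.076,0.163,0.05],"rot": [0,0,0]},
])

```text
time_s: 5.7
tool_pos: [0.5764, -0.0692, 0.1999]
tcp_rot: [-180.0, 0.0, 24.2]
wrist_force: [-4.0, 2.2, 8.9]
gripper_width: -0.0003
grasp_force: 4.3
```

Cap 2 is home, at the same height and 8.9 N. I go on to cap 3.

Call:
carry_out([
  {"claw": -1,"offset": [0,0,-0.03],"rot": [0,0,0]},
  {"claw": -1,"offset": [0,0,-0.05],"rot": [0,0,0]},
  {"claw": -1,"offset": [0.057,0.065,-0.05],"rot": [0,0,0]},
  {"claw": -1,"offset": [0.115,0.13,-0.05],"rot": [0,0,0]},
  {"claw": -1,"offset": [0.115,0.13,-0.05],"rot": [0,0,0]},
  {"claw": -1,"offset": [0.115,0.13,-0.05],"rot": [0,0,0]},
])

```text
time_s: 6.3
tool_pos: [0.6246, -0.0912, 0.2144]
tcp_rot: [180.0, -0.0, 24.2]
wrist_force: [-0.7, -0.1, 0.8]
gripper_width: 0.0
grasp_force: 0.0
```

Run:
```python
from h import *
for i in (2,3): off(*(CAPS[i]+[0,.001]),.2)
```

```text
6.3 [ 0.6246 -0.0912  0.2144] [ 1.7999e+02 -1.0000e-02  2.4210e+01] [-0.69 -0.12  0.79] off [0.0011 0.0002 0.048 ]
6.3 [ 0.6246 -0.0912  0.2144] [ 1.7999e+02 -1.0000e-02  2.4210e+01] [-0.69 -0.12  0.79] off [0.1545 0.0933 0.048 ]
```

Call:
carry_out([
  {"claw": -1,"offset": [0,0,0.014],"rot": [0,0,0]},
  {"claw": -1,"offset": [0,0,0.021],"rot": [0,0,0]},
  {"claw": -1,"offset": [0,0,0.027],"rot": [0,0,0]},
  {"claw": -1,"offset": [0,0,0.032],"rot": [0,0,0]},
  {"claw": -1,"offset": [0,0,0.037],"rot": [0,0,0]},
  {"claw": -1,"offset": [0,0,0.042],"rot": [0,0,0]},
  {"claw": -1,"offset": [0,0,0.046],"rot": [0,0,0]},
  {"claw": -1,"offset": [0,0,0.05],"rot": [0,0,0]},
  {"claw": -1,"offset": [0,0,0.05],"rot": [0,0,0]},
  {"claw": -1,"offset": [0,0,0.05],"rot": [0,0,0]},
])

```text
time_s: 7.3
tool_pos: [0.6238, -0.0907, 0.2]
tcp_rot: [-180.0, 0.0, 24.2]
wrist_force: [-4.2, 0.7, 8.1]
gripper_width: 0.0003
grasp_force: 4.1
```

Cap 3 is home at 8.1 N. Cap 4 is next.

Call:
carry_out([
  {"claw": -1,"offset": [0,0,-0.03],"rot": [0,0,0]},
  {"claw": -1,"offset": [0,0,-0.05],"rot": [0,0,0]},
  {"claw": -1,"offset": [0.077,0.047,-0.05],"rot": [0,0,0]},
  {"claw": -1,"offset": [0.154,0.093,-0.05],"rot": [0,0,0]},
  {"claw": -1,"offset": [0.154,0.093,-0.05],"rot": [0,0,0]},
  {"claw": -1,"offset": [0.154,0.093,-0.05],"rot": [0,0,0]},
])

```text
time_s: 7.9
tool_pos: [0.6781, -0.0975, 0.2143]
tcp_rot: [180.0, -0.0, 24.2]
wrist_force: [-0.6, 0.2, -1.1]
gripper_width: -0.0002
grasp_force: 0.0
```

Run:
```python
from h import *
off(*(CAPS[3]+[0,.001]),.2)
```

```text
7.9 [ 0.6781 -0.0975  0.2143] [179.99  -0.    24.23] [-0.58  0.22 -1.09] off [0.0004 0.0007 0.0475]
```

Call:
carry_out([
  {"claw": -1,"offset": [0,0,0.014],"rot": [0,0,0]},
  {"claw": -1,"offset": [0,0,0.021],"rot": [0,0,0]},
  {"claw": -1,"offset": [0,0,0.027],"rot": [0,0,0]},
  {"claw": -1,"offset": [0,0,0.032],"rot": [0,0,0]},
  {"claw": -1,"offset": [0,0,0.037],"rot": [0,0,0]},
  {"claw": -1,"offset": [0,0,0.042],"rot": [0,0,0]},
  {"claw": -1,"offset": [0,0,0.046],"rot": [0,0,0]},
  {"claw": -1,"offset": [0,0,0.05],"rot": [0,0,0]},
  {"claw": -1,"offset": [0,0,0.05],"rot": [0,0,0]},
  {"claw": -1,"offset": [0,0,0.05],"rot": [0,0,0]},
])

```text
time_s: 8.9
tool_pos: [0.6774, -0.0973, 0.2]
tcp_rot: [-180.0, 0.0, 24.2]
wrist_force: [-4.8, 0.1, 7.2]
gripper_width: -0.0002
grasp_force: 3.8
```

Cap 4 is home at 7.2 N and the same height. I lift clear and check.

Call:
carry_out([
  {"claw": -1,"offset": [0,0,-0.03],"rot": [0,0,0]},
  {"claw": -1,"offset": [0,0,-0.12],"rot": [0,0,0]},
  {"claw": -1,"offset": [0,0,-0.24],"rot": [0,0,0]},
  {"claw": -1,"offset": [-0.12,0,-0.3],"rot": [0,0,0]},
  {"claw": -1,"offset": [-0.24,0,-0.35],"rot": [0,0,0]},
  {"claw": -1,"offset": [-0.36,0,-0.35],"rot": [0,0,0]},
  {"claw": -1,"offset": [-0.45,0,-0.35],"rot": [0,0,0]},
  {"claw": -1,"offset": [-0.45,0,-0.35],"rot": [0,0,0]},
  {"claw": -1,"offset": [-0.45,0,-0.35],"rot": [0,0,0]},
])

```text
time_s: 9.8
tool_pos: [0.5552, -0.1532, 0.305]
tcp_rot: [179.9, -0.1, 24.2]
wrist_force: [0.0, 0.2, -0.8]
gripper_width: -0.0
grasp_force: 0.0
```

Run:
```python
from h import *
st=sensors.observe(); f=eyes.grab_frame("wrist"); blobs(f,st); cv2.imwrite("pics/w3.png",f["pixels"])
```

```text
[538.5   2.9] 216 med [ 0.8247 -0.2911  0.0765] ztop 0.0804
[565.6  11.7] 605 med [ 0.836  -0.3288  0.0657] ztop 0.0689
[320.1  34.8] 471 med [ 0.6783 -0.0971  0.1825] ztop 0.1837
[286.9  96.7] 380 med [ 0.6254 -0.0904  0.1824] ztop 0.1839
[346.4 125.8] 181 med [ 0.6248 -0.1603  0.0357] ztop 0.0369
[243.8 138.3] 317 med [ 0.5783 -0.0689  0.1824] ztop 0.1837
[191.7 165.5] 320 med [ 0.5366 -0.0344  0.1823] ztop 0.1837
[251.3 186. ] 128 med [ 0.527  -0.0843  0.1394] ztop 0.1523
```

View pics/w3.png

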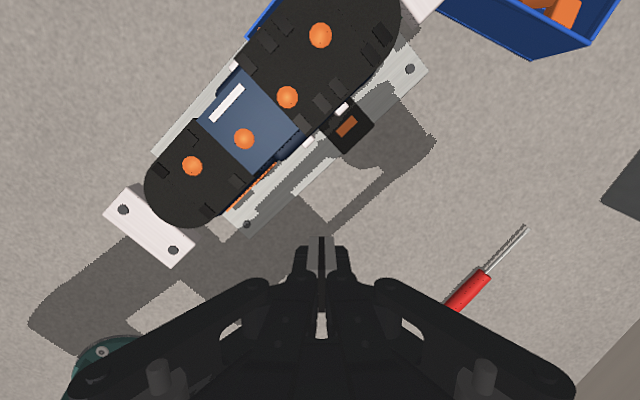

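All four caps, at (192,165), (244,138), (287,97) and (320,35), have dropped to the same crown height of about 0.1837. That is about 3 mm above the sole, so they are home. The loose things in view haven't moved and the arm is clear.

```bash
python3 -c "
from rig import arm
print(arm.job_done())"
```

```text
the job is handed in; nothing more can be done
None
```

I pressed all four caps home in order from heel to toe, with readings of about 9 N at most, left the loose things alone, and handed in the job at about 10 s; no verdict came back.

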